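# Click the check cell into its spring-ball holder

### The job

Take the slim white cell with the groove round its foot and the black cap, and with the gripper press it upright, cap up, down into the round white holder, past the sprung steel ball, until it clicks and stands fully home; do not let it drop in. Then let go, leaving the wide cell and the brown bottle standing where they are.

Things in the scene. Friction and masses are not known exactly. Their poses are not given: they have to be found in the camera images.
- slim_cell_centre (a point): slim check cell, a loose upright round rod 105 mm tall, 35 to 70 g; origin at its centre, 52.5 mm above its bottom, z up. White body 30 mm in diameter, 72 mm high, with a ring groove (4 mm deep, centred 25 mm up) and a tapered foot (22 mm across at the bottom); on top a ribbed black cap, 28 mm in diameter, 33 mm tall, to grasp from above from any side.
- wide_cell_centre (a point): bystander: a wider, shorter loose cell of the same make, white with a ribbed black cap, 48 mm in diameter, 75 mm tall, no groove, too wide for the holder. Origin at its centre, 37.5 mm above its bottom, z up.
- bottle_centre (a point): bystander: a loose brown bottle with a black cap, 50 mm in diameter, 92 mm tall. Origin at its centre, 46 mm above its bottom, z up.
- holder: cell holder, fixed: a round white socket open to the top on an aluminium foot plate 96 x 84 mm. Origin on the counter under the well's centre, z up. Bore 33 mm in diameter up to z = 48 mm, flaring to 58 mm across at the rim, z = 61 mm. Its -x side has the ball catch's barrel (reaches 50 mm from the axis, top at z = 46 mm).
- holder_floor (a point): centre of the well's floor, 10 mm above the counter. Fully home, the cell's bottom stands on it, its centre 52.5 mm and its top 105 mm above it (54 mm of the cell stands out of the rim), with the ball in the groove.
- ball (a joint): travel in m of the sprung steel ball (16 mm in diameter, 35 mm above the counter, in the bore's wall on the holder's -x side): 0 = fully out, 6 mm into the bore; 0.003 to 0.0045 while the cell's full width passes; back under 0.0015 with a click once the groove is there. Spring 5 N at 0, 1 N more per mm; pressing the cell past takes about 8 to 16 N, more than its weight.
Not all that is in view belongs to the job. What is shaped like the holder but turquoise is not meant.

How it is judged:
By the outcome, as a careful person would: the job done as asked, in the order asked, and still so for the second after the job is handed in, with the robot touching nothing.
It also fails if it takes over 40 s, if anything falls off the work surface, if the arm or the gripper's body presses on something with over 40 N, if the wrist force passes 120 N, or if a joint passes its speed limit or range.

### The arm

A 7-joint arm with a two-finger parallel gripper is mounted at the origin on a cart in front of the work surface, level with it; the furniture and walls round the work are solid. World frame = base frame: x ahead of the robot, y to its left, z up, the work surface at z = 0. Lengths are in m, angles in rad, forces in N, time in s.
With the tool pointing down it reaches from about 0.425 to 0.975 m from the base axis. Payload 16.7 kg.
Tool frame: the origin (TCP) lies on the centre line of the jaws, within the pads' length; the fingertips stand 22 mm ahead of it and the grasp point (between the pads) lies 3 mm ahead of it; z points along the fingers, y is the line along which they close (so a half turn about z gives the same grasp; the last joint's range is limited). The gripper opens to 85 mm and grips with 20 to 120 N. Pads are 22 mm wide; open, the fingers measure 114 mm over their backs; the gripper's body (76 mm by 85 mm) begins 54 mm behind the grasp point. The pads swing forward as they close: fully open they stand 13 mm farther back than shut.
Start: joints at [1.02, 0.426, 0.074, 1.606, -0.034, 1.111, -0.067], TCP at [0.264, -0.621, 0.227] pointing down, gripper open.
Joint ranges: [-2.85, 2.85], [-0.5, 2.14], [-1.23, 1.37], [0.21, 2.46], [-1.02, 4.16], [0.16, 2.05], [-2.73, 2.73]. Speed limits (rad/s): [1.89, 1.89, 2.39, 2.39, 3.01, 3.01, 3.01].

### API

Orientations are given as a rotation vector (axis times angle).
In Python, from workcell import robot, cams gives the robot as it stands. The module is installed in compiled form; this text tells all that it offers.
- The arm moves only by the tool play_rows, never from a script. Its argument "series" is a list of rows, each a list of 5 numbers: the shift along the tool's x, y, z in units of 25 mm (1.0 is 25 mm), then the turn about the tool's z in degrees, then the gripper command: -1 is fully open, 1 is shut, values between are in proportion. A call has 1 to 8 rows; each row is the pose to reach, as a shift and turn from the pose commanded when the call began, along the tool's axes at that moment; what a row does not reach only later rows make up. A row lasts 1/8 s, in which the tool goes at most 62.5 mm and 10.7 degrees, less where a joint would pass 70% of its speed; a pose out of reach is approached as far as the arm can. A call with a gripper value outside its range is refused whole. The fingers move at their own pace and stop on an object; "squeeze" is the grip in N (left out, the last holds). Time passes only in rows, so rows that repeat a pose let the fingers close. It gives the time, the measured TCP pose, the force, the opening and the grip force at its end, in the units of the state.
- robot.observe(): the state, without advancing time (a new reading comes with each control period).
- cams.get_image(name): name is "scene" or "top" or "wrist"; returns (picture, depth): 420x560x3 uint8, red, green, blue; 420x560 float32, m along the optical axis (not along the pixel's ray), 0 where there is no reading.
- cams.get_calibration(name): a dict with "fx", "fy", "cx", "cy" (pixels), "rvec" (rotation vector, rad) and "tvec" (3), from world to camera coordinates, as OpenCV has them; the wrist camera has in their place "T_tool_cam" (4x4, takes a point from camera to tool coordinates, whose origin is the TCP and whose axes are the flange's). Camera axes: x right, y down, z forward; pixel columns grow to the right and rows downward; lengths in m; the calibration is good to about 2 mm. A picture is of the moment at which its call begins: read the wrist's pose just before it. get_calibration takes no time and is no camera call.
- robot.finish_job(): hands the job in; it is judged then, once.
Trained networks look in the newest picture that a camera, given by its name, has taken for a name from the list of things; names that differ only in an ending like _2 or _b are one class to them, and where a whole thing is asked for, a point or a joint stands for the part that bears it (a point fixed in the world has none). Each returns a list of dicts, best first, with "conf" (0 to 1); they miss things now and then, are a little off and sometimes report something else, mostly with a low value. They report only what shows in the picture. A call takes as long as a camera call. They do not tell look-alikes from the thing itself.
- cams.recognise(camera, target): "box" ([left, top, right, bottom] in pixels, round what is visible of it).
- cams.outline_of(camera, target): "pixels" (420x560 bool, what is visible of it) and "box" ([left, top, right, bottom] in pixels, round what is visible of it).
- cams.place_of(camera, target): "position" ([row, column] in pixels: a listed point, or the origin of a listed thing).
The state is a dict: "clock": time; "q": joint angles; "joint_vel": joint speeds; "joint_torque": joint torques, N m; "ee_pos": TCP position; "tool_rot": TCP orientation; "contact_force": force on the tool from outside, world axes, zero at the start; "torque": the same for the moment, N m; "width": finger opening in m; "grip_force": force on a finger pad.
Only numpy, scipy, OpenCV 4.12 (cv2) and the standard library are available. Lean on these libraries where they do the work, as an engineer would, in place of code of your own. Each camera call takes 0.05 s, during which the arm holds its last target. There are 200 camera calls.

## Working session

There is one attempt and no reset: what is moved stays moved. The work goes in short steps, Python scripts to look and compute and a tool call to move; the robot and the scene stay as the last step left them, time stands still between calls to the robot, and variables do not carry over. Pictures are saved under pics/ and viewed, at most 10 in all, crops included, and the job is handed in when it is done.

Besides the shell and the picture viewer there is one more tool, called after ">>>" in YAML: its name, and indented under it one key for each argument. play_rows: Moves the arm, as the interface text tells. Its arguments: {"type":"object","properties":{"series":{"type":"array","items":{"type":"array","items":{"type":"number"}}},"squeeze":{"type":"number"}},"required":["series"]}

```bash
mkdir -p pics
cat > h.py <<'E'
import numpy as np, cv2
from scipy.spatial.transform import Rotation as R
from workcell import robot, cams
def grab(n,f):
    p,d=cams.get_image(n); cv2.imwrite('pics/'+f,p[:,:,::-1]); return p,d
def w2c(n):
    c=cams.get_calibration(n)
    K=np.array([[c['fx'],0,c['cx']],[0,c['fy'],c['cy']],[0,0,1]])
    if 'rvec' in c:
        Rm=cv2.Rodrigues(np.array(c['rvec'],float))[0]; t=np.array(c['tvec'],float)
        return K,Rm.T,-Rm.T@t      # camera->world
    s=robot.observe(); T=np.array(c['T_tool_cam'])
    Rt=R.from_rotvec(s['tool_rot']).as_matrix()
    return K,Rt@T[:3,:3],Rt@T[:3,3]+np.array(s['ee_pos'])
def ray_z(n,u,v,z):   # pixel col,row -> world point at height z
    K,Rm,o=w2c(n); d=Rm@np.linalg.inv(K)@np.array([u,v,1.]); return o+d*(z-o[2])/d[2]
def cloud(n,d):
    K,Rm,o=w2c(n); v,u=np.mgrid[:d.shape[0],:d.shape[1]]
    P=np.stack([u,v,np.ones_like(u)],-1)@np.linalg.inv(K).T*d[...,None]
    return P@Rm.T+o
E
python3 - <<'E'
from h import *
s=robot.observe(); print({k:np.round(v,3) for k,v in s.items()})
print(R.from_rotvec(s['tool_rot']).as_matrix().round(3))
ims=[]
for n in ['scene','top']:
    p,d=grab(n,n+'0.png')
    C=cloud(n,d)
    for t in ['slim_cell_centre','wide_cell_centre','bottle_centre','holder']:
        for o in cams.recognise(n,t): 
            b=np.array(o['box']).astype(int); m=C[b[1]:b[3],b[0]:b[2]].reshape(-1,3); m=m[m[:,2]>.03]
            print(n,t,b,round(o['conf'],2),np.median(m,0).round(3) if len(m) else '', m[:,2].max().round(3) if len(m) else '')
E
```

```text
{'clock': np.float64(0.0), 'q': array([ 1.02 ,  0.427,  0.074,  1.607, -0.034,  1.111, -0.067]), 'joint_vel': array([ 0.001,  0.002, -0.001, -0.002, -0.002,  0.001, -0.001]), 'joint_torque': array([-0.0000e+00, -9.4982e+01,  3.7610e+00, -4.6351e+01,  1.9000e-02,
        1.0000e-02,  0.0000e+00]), 'ee_pos': array([ 0.264, -0.621,  0.226]), 'tool_rot': array([-3.077e+00, -6.270e-01,  1.000e-03]), 'contact_force': array([0.841, 0.348, 1.062]), 'torque': array([ 0.01 ,  0.007, -0.017]), 'grip_force': np.float64(0.0), 'width': np.float64(0.086)}
[[ 0.92   0.391 -0.001]
 [ 0.391 -0.92   0.001]
 [-0.    -0.001 -1.   ]]
scene slim_cell_centre [239 243 251 280] 0.65 [0.435 0.131 0.076] 0.106
scene wide_cell_centre [191 246 213 276] 0.91 [0.551 0.202 0.062] 0.697
scene bottle_centre [176 277 202 319] 0.97 [0.437 0.329 0.068] 0.697
scene holder [258 223 289 254] 0.94 [ 0.494 -0.053  0.051] 0.697
scene holder [355 177 381 199] 0.82 [ 0.45  -0.596  0.05 ] 0.697
scene holder [287 206 319 233] 0.59 [ 0.501 -0.21   0.049] 0.697
top slim_cell_centre [204 224 215 237] 0.65 [0.441 0.116 0.1  ] 0.111
top wide_cell_centre [183 190 200 206] 0.76 [0.561 0.186 0.073] 1.537
top bottle_centre [147 217 167 232] 0.47 [0.451 0.308 0.086] 0.098
top holder [242 199 277 233] 0.93 [ 0.493 -0.055  0.056] 1.537
top holder [286 200 316 237] 0.71 [ 0.501 -0.215  0.056] 1.537
top holder [390 216 420 244] 0.68 [ 0.449 -0.611  0.054] 1.537
```

View pics/scene0.png

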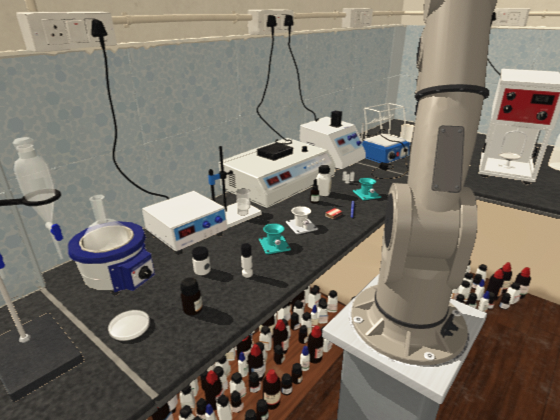

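View pics/top0.png

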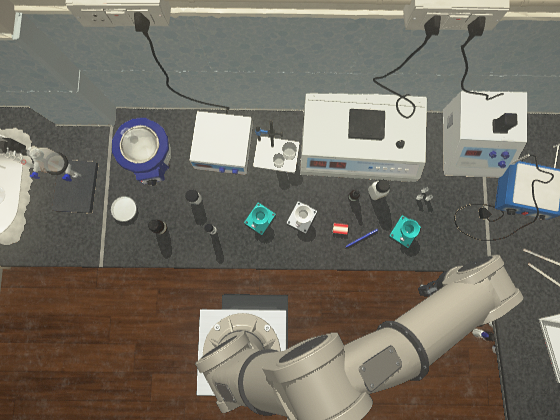

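Candidates in the scene view: holders are turquoise at (274,238), white at (301,220) and turquoise at (367,188). The white one is the one meant. Of the cells, (246,260) is slim and tall, (201,261) is wide, (191,296) is the brown bottle, and (315,190) and (324,180) are other bottles. The slim one at (246,260) fits best, so I'll confirm it in a crop.

Run:
```python
from h import *
a=cv2.imread('pics/scene0.png'); cv2.imwrite('pics/crop.png',cv2.resize(a[165:325,170:385],None,fx=3.7,fy=3.7,interpolation=cv2.INTER_CUBIC))
p,d=cams.get_image('top'); C=cloud('top',d)
# white holder & slim cap
for n,b in [('hold',(284,198,318,238)),('cell',(203,222,218,240))]:
    m=C[b[1]:b[3],b[0]:b[2]].reshape(-1,3)
    for lo,hi in [(.055,.065),(.095,.115)]:
        q=m[(m[:,2]>lo)&(m[:,2]<hi)]
        if len(q): print(n,lo,len(q),((q.min(0)+q.max(0))/2).round(3),np.ptp(q,axis=0).round(3))
print(ray_z('top',209.5,229,.105), ray_z('top',301,214,.061))
```

```text
hold 0.055 116 [ 0.503 -0.219  0.06 ] [0.063 0.066 0.01 ]
cell 0.055 4 [0.442 0.111 0.06 ] [0.022 0.007 0.008]
cell 0.095 54 [0.443 0.12  0.103] [0.025 0.028 0.012]
[0.43753361 0.11306163 0.105     ] [ 0.50108763 -0.21167744  0.061     ]
```

View pics/crop.png

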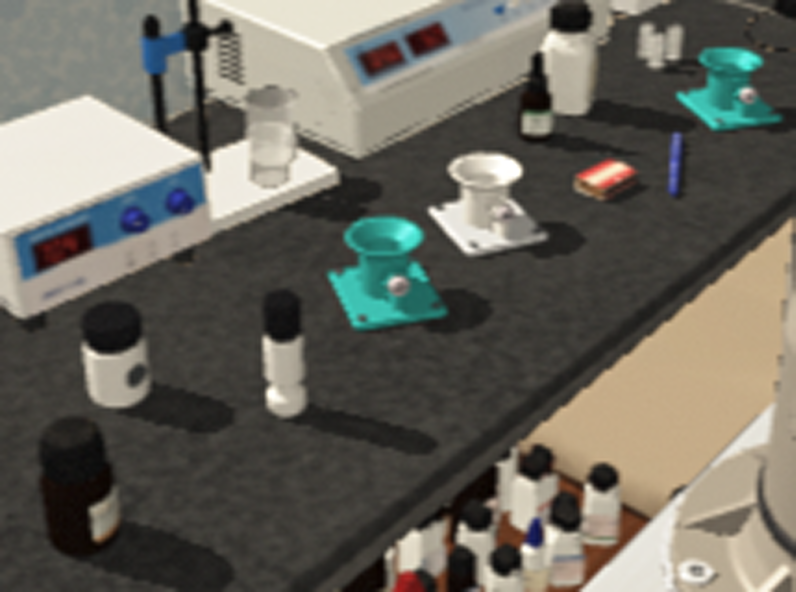

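The crop confirms it: the groove near the foot, white body and black cap are at crop (285,350), and the white holder is at crop (487,200). I'll fly over the holder first, which also keeps the arm inside its reach.

>>> play_rows:
  series:
    - [15.1,-11.1,0,0,-1]
    - [15.1,-11.1,0,0,-1]
    - [15.1,-11.1,0,0,-1]
    - [15.1,-11.1,0,0,-1]
    - [15.1,-11.1,0,0,-1]
    - [15.1,-11.1,0,0,-1]
    - [15.1,-11.1,0,0,-1]
    - [15.1,-11.1,0,0,-1]

```text
clock: 1.55
ee_pos: [0.5044, -0.2148, 0.227]
tool_rot: [-3.077, -0.632, -0.001]
contact_force: [-1.3, -0.5, -1.2]
width: 0.0851
grip_force: 0.0
```

Run:
```python
from h import *
s=robot.observe(); print(s['clock'],s['q'].round(2),np.array(s['ee_pos']).round(4),np.abs(s['joint_vel']).max())
p,d=grab('wrist','w1.png'); print(cams.get_calibration('wrist')['T_tool_cam'])
C=cloud('wrist',d)
for o in cams.recognise('wrist','holder'):
    b=np.array(o['box']).astype(int); m=C[b[1]:b[3],b[0]:b[2]].reshape(-1,3); q=m[(m[:,2]>.056)&(m[:,2]<.066)]
    print(b,round(o['conf'],2),len(q),((q.min(0)+q.max(0))/2).round(4) if len(q) else '',np.ptp(q,axis=0).round(3) if len(q) else '')
print(cams.place_of('wrist','holder'),cams.place_of('wrist','holder_floor'))
```

```text
1.55 [ 0.42  0.23 -0.16  1.88  0.04  1.03 -0.92] [ 0.5044 -0.2148  0.227 ] 0.45579352328785167
[[ 1.03409651e-03 -9.58143231e-01 -2.86287408e-01  7.41809521e-02]
 [ 9.99999349e-01  1.12896832e-03 -1.66327654e-04  3.96923991e-04]
 [ 4.82575130e-04 -2.86287050e-01  9.58143774e-01 -1.46549909e-01]
 [ 0.00000000e+00  0.00000000e+00  0.00000000e+00  1.00000000e+00]]
[492 297 557 354] 0.87 0  
[224 133 334 239] 0.86 1716 [ 0.5068 -0.2147  0.0593] [0.068 0.068 0.007]
[ 81  76 197 190] 0.69 2073 [ 0.4989 -0.0558  0.0592] [0.068 0.068 0.006]
[{'position': [185.7, 285.2], 'conf': 0.74}, {'position': [336.7, 543.7], 'conf': 0.6}, {'position': [131.7, 143.5], 'conf': 0.58}] [{'position': [343.3, 551.1], 'conf': 0.65}]
```

View pics/w1.png

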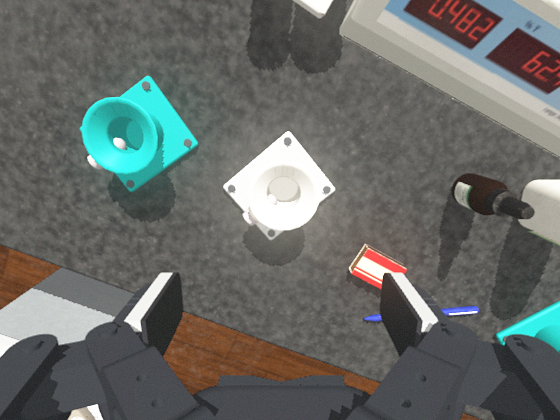

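The white holder is at (285,190), with its ball barrel at the lower left. The arm was still moving in that frame, so I'll measure once more now that it has settled.

Run:
```python
from h import *
s=robot.observe(); print(s['clock'],np.array(s['ee_pos']).round(4),np.abs(s['joint_vel']).max().round(3), np.array(s['contact_force']).round(1))
p,d=grab('wrist','w2.png'); C=cloud('wrist',d)
sub=np.zeros(d.shape,bool); sub[125:245,215:345]=1
m=((C[...,2]>.053)&(C[...,2]<.07)&sub).astype(np.uint8)
c=max(cv2.findContours(m,cv2.RETR_EXTERNAL,cv2.CHAIN_APPROX_NONE)[0],key=cv2.contourArea)
(u,v),(a,b),_=cv2.fitEllipse(c); print('rim px',u,v,a,b,ray_z('wrist',u,v,.061).round(4), C[m>0][:,2].max())
P=C[m>0]; P=P[P[:,2]>.057]; print(((P.min(0)+P.max(0))/2).round(4),np.median(P,0).round(4))
# floor: flat points near 10mm inside
q=C[sub&(np.hypot(C[...,0]-.506,C[...,1]+.215)<.03)]; q=q[(q[:,2]>.005)&(q[:,2]<.016)]
print('floor',len(q),((q.min(0)+q.max(0))/2).round(4),np.ptp(q,axis=0).round(3))
```

```text
1.75 [ 0.5029 -0.2182  0.2268] 0.023 [ 0.1 -0.3  0.4]
rim px 281.09332275390625 191.7607421875 68.81490325927734 70.541748046875 [ 0.5059 -0.218   0.061 ] 0.06257792565538306
[ 0.5048 -0.2185  0.0598] [ 0.5052 -0.2185  0.0595]
floor 753 [ 0.5121 -0.2101  0.0106] [0.048 0.05  0.011]
```

>>> play_rows:
  series:
    - [3.0,-13.4,0,0,-1]
    - [3.0,-13.4,0,0,-1]
    - [3.0,-13.4,0,0,-1]
    - [3.0,-13.4,0,0,-1]
    - [3.0,-13.4,0,0,-1]
    - [3.0,-13.4,0,0,-1]
    - [3.0,-13.4,0,0,-1]
    - [3.0,-13.4,0,0,-1]

```text
clock: 2.8
ee_pos: [0.4412, 0.1179, 0.2267]
tool_rot: [3.079, 0.624, -0.0]
contact_force: [0.4, -0.9, -0.1]
width: 0.0854
grip_force: 0.0
```

>>> play_rows:
  series:
    - [0,0,0,0,-1]
    - [0,0,0,0,-1]

```text
clock: 3.05
ee_pos: [0.4411, 0.1185, 0.2267]
tool_rot: [3.079, 0.624, -0.0]
contact_force: [0.4, 0.3, -0.6]
width: 0.0857
grip_force: 0.0
```

Run:
```python
from h import *
s=robot.observe(); print(s['clock'],s['q'].round(2),np.array(s['ee_pos']).round(4),np.abs(s['joint_vel']).max().round(3),np.array(s['tool_rot']).round(3))
p,d=grab('wrist','w3.png'); C=cloud('wrist',d)
for o in cams.outline_of('wrist','slim_cell_centre'):
    print(o['box'],o['conf']); P=C[o['pixels']]; P=P[(P[:,2]>.098)&(P[:,2]<.112)]
    print(len(P),((P.min(0)+P.max(0))/2).round(4) if len(P) else '',np.ptp(P,axis=0).round(4) if len(P) else '')
    m=(o['pixels']&(C[...,2]>.1)).astype(np.uint8)
    if m.sum()>20:
        c=max(cv2.findContours(m,cv2.RETR_EXTERNAL,cv2.CHAIN_APPROX_NONE)[0],key=cv2.contourArea)
        (u,v),ab,_=cv2.fitEllipse(c); print(u,v,ab,ray_z('wrist',u,v,.105).round(4))
```

```text
3.05 [ 0.01  0.09 -0.44  2.05  0.05  1.01 -1.62] [0.4411 0.1185 0.2267] 0.006 [ 3.079  0.624 -0.   ]
[262.5, 164.5, 295.3, 216.1] 0.89
907 [0.446  0.1215 0.1024] [0.0284 0.0289 0.0086]
279.8448486328125 200.45816040039062 (32.215179443359375, 32.81370544433594) [0.4466 0.122  0.105 ]
```

View pics/w3.png

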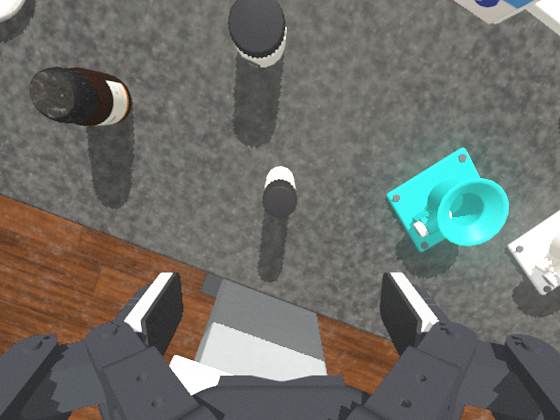

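The cell's black cap is at (280,200), nearly under the tool. Both bystanders are well clear.

>>> play_rows:
  series:
    - [0.24,-0.05,0,0,-1]
    - [0.24,-0.05,2.0,0,-1]
    - [0.24,-0.05,4.0,0,-1]
    - [0.24,-0.05,4.7,0,-1]
    - [0.24,-0.05,5.2,0,-1]
    - [0.24,-0.05,5.2,0,-1]
  squeeze: 60

```text
clock: 3.9
ee_pos: [0.4459, 0.1231, 0.0964]
tool_rot: [-3.078, -0.627, 0.001]
contact_force: [0.1, -1.1, 1.5]
width: 0.0853
grip_force: 0.0
```

>>> play_rows:
  series:
    - [0,0,0,0,1]
    - [0,0,0,0,1]
    - [0,0,0,0,1]
    - [0,0,0,0,1]
    - [0,0,0,0,1]
    - [0,0,0,0,1]
    - [0,0,0,0,1]
    - [0,0,0,0,1]

```text
clock: 4.9
ee_pos: [0.4467, 0.1232, 0.0975]
tool_rot: [-3.078, -0.627, -0.003]
contact_force: [-0.4, -0.8, 10.0]
width: 0.023
grip_force: 58.4
```

The width reads 23 mm against a 28 mm cap, with 10 N upward on the tool, so I'll look before lifting.

Run:
```python
from h import *
p,d=cams.get_image('wrist'); C=cloud('wrist',d)
q,e=cams.get_image('scene')
a=cv2.resize(p[80:400,120:440],(400,400)); b=cv2.resize(q[200:290,200:290],(400,400),interpolation=cv2.INTER_CUBIC)
cv2.imwrite('pics/g.png',np.hstack([a,b])[:,:,::-1])
s=robot.observe(); print(s['width'],s['grip_force'],s['contact_force'],s['torque'])
for o in cams.outline_of('wrist','slim_cell_centre')[:1]: 
    print(o['box'],o['conf']); P=C[o['pixels']]; print(P.min(0),P.max(0),np.median(P,0))
```

```text
0.023429587307793216 58.382452726364136 [ 0.42239187 -0.30930574  9.57846577] [-0.15669318  0.1009641   0.01490133]
[256.7, 202.4, 308.5, 308.9] 0.56
[ 0.37079923  0.07638984 -0.00166839] [0.51490552 0.15174809 0.24421647] [0.45357561 0.1246047  0.10093083]
```

View pics/g.png

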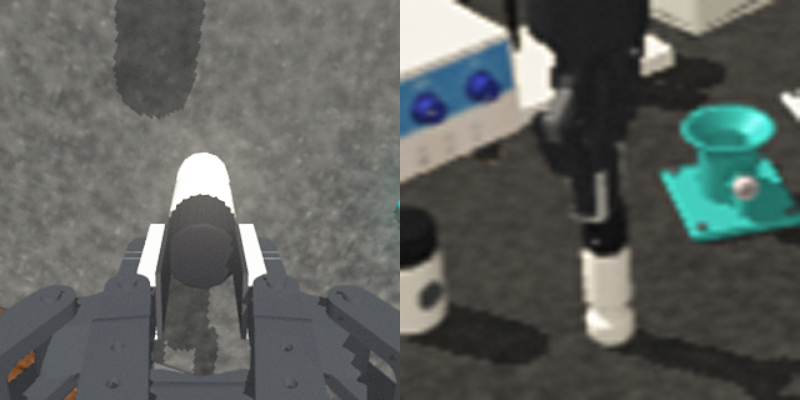

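The cap is between the pads and the cell stands upright, so the grasp is good. The 10 N comes from the pads swinging forward as they close. Lifting now.

>>> play_rows:
  series:
    - [0,0,-0.4,0,1]
    - [0,0,-1.2,0,1]
    - [0,0,-2.6,0,1]
    - [0,0,-4.4,0,1]
    - [0,0,-4.8,0,1]
    - [0,0,-4.8,0,1]

```text
clock: 5.8
ee_pos: [0.4461, 0.1229, 0.2173]
tool_rot: [3.078, 0.626, 0.002]
contact_force: [-0.2, -0.3, -0.6]
width: 0.0229
grip_force: 58.9
```

Run:
```python
from h import *
s=robot.observe(); print(np.array(s['ee_pos']).round(4),s['width'],s['contact_force'].round(2),s['torque'].round(3))
p,d=grab('wrist','l.png'); C=cloud('wrist',d); Rt=R.from_rotvec(s['tool_rot']).as_matrix()
T=(C-np.array(s['ee_pos']))@Rt   # tool coords
# white body below pads: tool z .03-.09 near axis
m=(np.abs(T[...,0])<.04)&(np.abs(T[...,1])<.03)&(d>0)
for lo in np.arange(-.02,.11,.01):
    P=T[m&(T[...,2]>lo)&(T[...,2]<lo+.01)]
    if len(P)>15: print(round(lo,3),len(P),'x max',P[:,0].max().round(4),'y',P[:,1].min().round(4),P[:,1].max().round(4),((P[:,1].min()+P[:,1].max())/2).round(4))
cv2.imwrite('pics/l2.png',cv2.resize(p[130:330,180:380],(600,600))[:,:,::-1])
```

```text
[0.4461 0.1229 0.2173] 0.02285163193677968 [-0.22 -0.3  -0.63] [ 0.034 -0.046 -0.061]
-0.02 779 x max 0.0127 y -0.0244 0.0257 0.0007
-0.01 2681 x max 0.0128 y -0.0226 0.0224 -0.0001
0.0 384 x max 0.0128 y -0.0121 0.0127 0.0003
0.01 347 x max 0.013 y -0.0134 0.0146 0.0006
0.02 368 x max 0.013 y -0.0137 0.0154 0.0009
0.03 263 x max 0.0131 y -0.0137 0.0156 0.001
0.04 233 x max 0.013 y -0.0132 0.0157 0.0013
0.05 200 x max 0.0131 y -0.0132 0.0155 0.0012
0.06 110 x max 0.0128 y -0.0128 0.0158 0.0015
0.07 53 x max 0.0112 y -0.0088 0.0121 0.0017
0.08 289 x max 0.0131 y -0.0132 0.0159 0.0014
0.09 48 x max 0.0129 y -0.0115 0.0158 0.0022
```

View pics/l2.png

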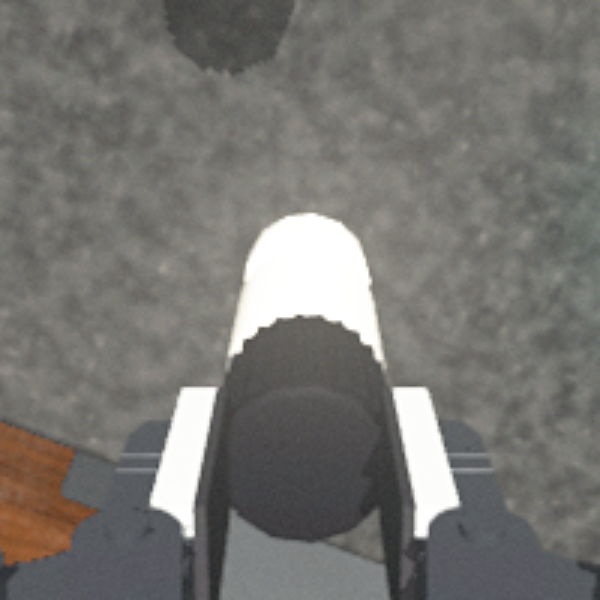

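The cell hangs upright and there was no slip: its bottom is about 97 mm ahead of the TCP. Carrying it over the white holder.

>>> play_rows:
  series:
    - [-0.3,1.3,0,0,1]
    - [-3.07,13.44,0,0,1]
    - [-3.07,13.44,0,0,1]
    - [-3.07,13.44,0,0,1]
    - [-3.07,13.44,0,0,1]
    - [-3.07,13.44,0,0,1]
    - [-3.07,13.44,0,0,1]
    - [-3.07,13.44,0,0,1]

```text
clock: 6.85
ee_pos: [0.506, -0.2158, 0.2152]
tool_rot: [-3.077, -0.626, 0.003]
contact_force: [0.2, 1.2, -1.2]
width: 0.0227
grip_force: 59.0
```

>>> play_rows:
  series:
    - [0,0,0.8,0,1]
    - [0,0,1.6,0,1]
    - [0,0,1.6,0,1]
    - [0,0,1.6,0,1]

```text
clock: 7.35
ee_pos: [0.507, -0.2156, 0.1772]
tool_rot: [-3.078, -0.629, -0.0]
contact_force: [-0.6, -0.3, -0.4]
width: 0.0233
grip_force: 59.0
```

Run:
```python
from h import *
s=robot.observe(); print(s['clock'],np.array(s['ee_pos']).round(4),s['q'].round(2),s['width'],s['contact_force'].round(2))
p,d=grab('wrist','a.png'); C=cloud('wrist',d); Rt=R.from_rotvec(s['tool_rot']).as_matrix()
T=(C-np.array(s['ee_pos']))@Rt
near=(np.abs(T[...,0])<.06)&(np.abs(T[...,1])<.05)&(d>0)
m=near&(C[...,2]>.054)&(C[...,2]<.064)
P=T[m]; print('rim',len(P),P.min(0).round(4),P.max(0).round(4))
# fit outer rim circle from outermost points per angle
ang=np.round(np.arctan2(P[:,1],P[:,0])/.05); out=np.array([Q[np.argmax(np.hypot(Q[:,0],Q[:,1]))] for Q in (P[ang==k] for k in np.unique(ang))])
out=out[np.hypot(out[:,0],out[:,1])>.026]
A=np.c_[2*out[:,:2],np.ones(len(out))]; x=np.linalg.lstsq(A,(out[:,:2]**2).sum(1),rcond=None)[0]
print('fit',x[:2].round(4),np.sqrt(x[2]+x[0]**2+x[1]**2).round(4),len(out))
for lo in np.arange(0.02,.1,.02):
    P=T[near&(np.abs(T[...,0])<.03)&(np.abs(T[...,1])<.022)&(T[...,2]>lo)&(T[...,2]<lo+.02)]
    if len(P)>15: print(round(lo,3),'xmax',P[:,0].max().round(4),'ymid',((P[:,1].min()+P[:,1].max())/2).round(4))
cv2.imwrite('pics/a2.png',cv2.resize(p[80:330,130:430],(720,600))[:,:,::-1])
```

```text
7.35 [ 0.507  -0.2156  0.1772] [ 0.42  0.28 -0.17  1.93  0.06  0.93 -0.94] 0.023307562219791866 [-0.57 -0.27 -0.42]
rim 2205 [-0.0291 -0.0326  0.1143] [0.0315 0.0352 0.1232]
fit [-0.0025  0.0015] 0.0336 101
0.02 xmax 0.0138 ymid 0.0013
0.04 xmax 0.0138 ymid 0.0017
0.06 xmax 0.0136 ymid 0.0017
0.08 xmax 0.0137 ymid 0.0017
```

View pics/a2.png

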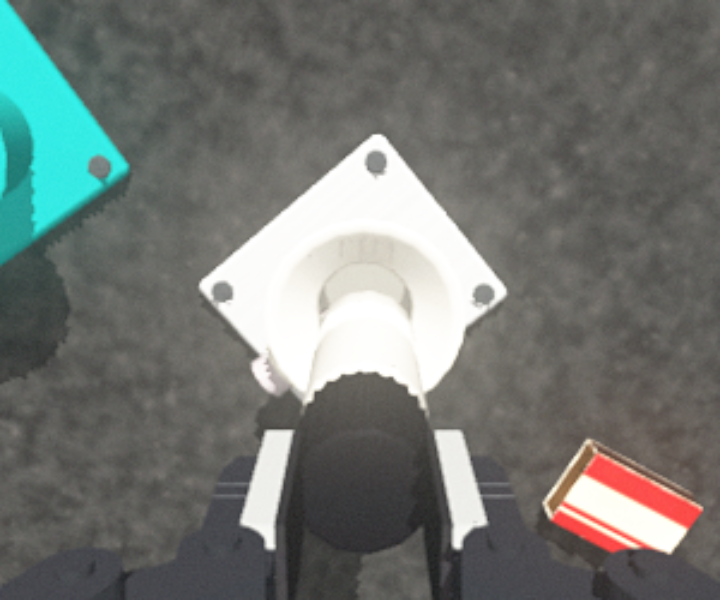

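The cell is within about 1 mm of the rim's axis. I'll enter the flare first, then check the force.

>>> play_rows:
  series:
    - [-0.03,0,0.4,0,1]
    - [-0.03,0,0.8,0,1]
    - [-0.03,0,1.1,0,1]
    - [-0.03,0,1.35,0,1]
    - [-0.03,0,1.35,0,1]

```text
clock: 8.02
ee_pos: [0.5057, -0.2165, 0.1424]
tool_rot: [-3.078, -0.627, 0.001]
contact_force: [0.9, -0.2, -0.6]
width: 0.023
grip_force: 59.0
```

Clear, with no contact yet. About 35 mm remain, so I'll press on in slow steps with a higher squeeze.

>>> play_rows:
  series:
    - [0,0,0.2,0,1]
    - [0,0,0.4,0,1]
    - [0,0,0.6,0,1]
    - [0,0,0.8,0,1]
    - [0,0,0.95,0,1]
  squeeze: 90

```text
clock: 8.65
ee_pos: [0.5067, -0.2167, 0.1196]
tool_rot: [3.078, 0.627, 0.002]
contact_force: [0.0, 0.4, 9.5]
width: 0.021
grip_force: 90.5
```

>>> play_rows:
  series:
    - [0,0,0.15,0,1]
    - [0,0,0.3,0,1]
    - [0,0,0.42,0,1]
    - [0,0,0.46,0,1]
    - [0,0,0.46,0,1]

```text
clock: 9.28
ee_pos: [0.5063, -0.2166, 0.1079]
tool_rot: [3.078, 0.627, 0.001]
contact_force: [-0.7, -0.1, 4.1]
width: 0.021
grip_force: 89.3
```

>>> play_rows:
  series:
    - [0,0,0.05,0,1]
    - [0,0,0.1,0,1]
    - [0,0,0.1,0,1]

```text
clock: 9.65
ee_pos: [0.508, -0.2169, 0.1075]
tool_rot: [3.076, 0.627, 0.006]
contact_force: [-3.4, 2.1, 32.1]
width: 0.0212
grip_force: 95.2
```

Run:
```python
from h import *
s=robot.observe(); print(np.array(s['ee_pos']).round(4),s['contact_force'].round(2))
p,d=cams.get_image('wrist'); C=cloud('wrist',d)
q=C[220:300,240:320].reshape(-1,3); q=q[np.hypot(q[:,0]-.506,q[:,1]+.217)<.011]; q=q[q[:,2]>.09]
print(len(q),np.percentile(q[:,2],[5,50,95]).round(4) if len(q) else '')
```

```text
[ 0.508  -0.2169  0.1075] [-3.44  2.08 32.07]
1408 [0.1133 0.1143 0.1155]
```

It's on a hard stop at the expected height, with the cap top at 0.114 m (0.115 expected) after the click drop. Now relax, release and retreat.

>>> play_rows:
  series:
    - [0,0,-0.08,0,1]
    - [0,0,-0.08,0,-0.2]
    - [0,0,-0.08,0,-1]
    - [0,0,-0.08,0,-1]
    - [0,0,-0.08,0,-1]
    - [0,0,-0.08,0,-1]
    - [0,0,-0.08,0,-1]
    - [0,0,-0.08,0,-1]
  squeeze: 20

```text
clock: 10.7
ee_pos: [0.506, -0.2166, 0.1072]
tool_rot: [-3.078, -0.627, -0.0]
contact_force: [0.4, 0.4, 0.6]
width: 0.0854
grip_force: 0.0
```

>>> play_rows:
  series:
    - [0,0,-0.6,0,-1]
    - [0,0,-1.6,0,-1]
    - [0,0,-3.2,0,-1]
    - [0,0,-4.8,0,-1]
    - [0,0,-4.8,0,-1]
    - [0,0,-4.8,0,-1]

```text
clock: 11.45
ee_pos: [0.5059, -0.2166, 0.2276]
tool_rot: [3.078, 0.627, 0.001]
contact_force: [-1.1, -0.0, -0.5]
width: 0.0852
grip_force: 0.0
```

Run:
```python
from h import *
s=robot.observe(); print(s['clock'],np.array(s['ee_pos']).round(4),s['width'],s['contact_force'].round(2))
p,d=cams.get_image('wrist'); C=cloud('wrist',d)
q=C[np.hypot(C[...,0]-.506,C[...,1]+.217)<.02]; h=q[(q[:,2]>.1)&(q[:,2]<.15)]
print(len(h),np.percentile(h[:,2],[5,50,95]).round(4),((h.min(0)+h.max(0))/2).round(4),np.ptp(h,axis=0).round(3))
t,e=cams.get_image('scene')
cv2.imwrite('pics/f.png',np.hstack([cv2.resize(p[90:290,180:380],(400,400)),cv2.resize(t[170:320,180:330],(400,400),interpolation=cv2.INTER_CUBIC)])[:,:,::-1])
```

```text
11.45 [ 0.5059 -0.2166  0.2276] 0.08519206699246845 [-1.07 -0.02 -0.53]
1021 [0.1058 0.1134 0.1146] [ 0.5056 -0.218   0.1079] [0.029 0.029 0.016]
```

View pics/f.png

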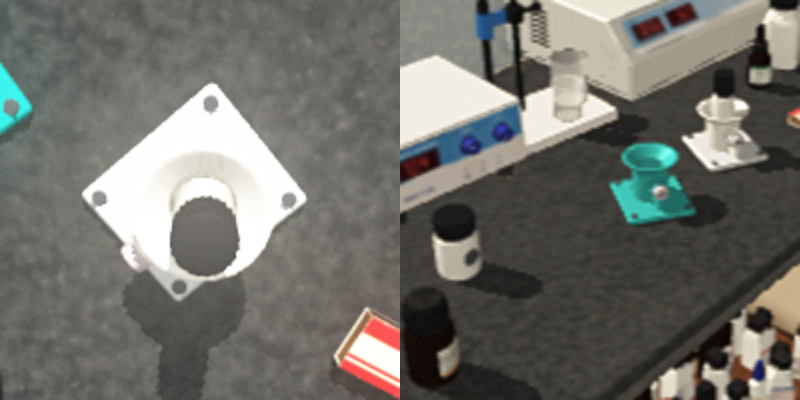

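The cell stands upright and centred in the white holder, its top at about 0.1145 m. The wide cell and the brown bottle haven't moved.

```bash
python3 -c "
from workcell import robot
print(robot.finish_job())"
```

```text
the job is handed in; nothing more can be done
None
```

The slim cell is pressed down fully home in the white holder and released, the wide cell and brown bottle were left standing where they were, and the job is handed in at about 11.5 s; the click itself I judged from the force drop, the hard stop and the cap height, since the ball's travel can't be read.

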